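Index a vial under the cap press and seat its cap

ROBOT

A 6-joint arm with a two-finger parallel gripper is mounted at the origin on a cart in front of the work surface, level with it; the furniture and walls round the work are solid. World frame = base frame: x ahead of the robot, y to its left, z up, the work surface at z = 0. Lengths are in m, angles in rad, forces in N, time in s.
With the tool pointing down it reaches from about 0.35 to 0.975 m from the base axis. Payload 4.9 kg.
Tool frame: the origin (TCP) lies between the finger pads; the fingertips stand 14 mm ahead of it and the grasp point (between the pads) lies 5 mm behind it (manip.tcp_to_tips is the distance from the TCP to the fingertips, in m); z points along the fingers, y is the line along which they close (so a half turn about z gives the same grasp; the last joint's range is limited). The gripper opens to 85 mm and grips with 20 to 120 N. Pads are 22 mm wide; open, the fingers measure 114 mm over their backs; the gripper's body (76 mm by 85 mm) begins 54 mm behind the grasp point. The pads swing forward as they close: fully open they stand 13 mm farther back than shut.
Start: joints at [1.127, 0.053, 1.613, -0, 1.476, -0.119], TCP at [0.199, 0.592, 0.245] pointing down, gripper open.
Joint ranges: [-3.01, 3.01], [-1.01, 2.22], [0.06, 2.58], [-1.02, 4.17], [0.09, 2.62], [-3.14, 3.14]. Speed limits (rad/s): [2.57, 2.57, 3.14, 3.14, 3.14, 3.14].

INTERFACE

Orientations are given as a unit quaternion [w, x, y, z].
In Python, from plant import manip gives the robot as it stands.
- The arm moves only by the tool servo_tool, never from a script. Its argument "moves" is a list that holds one entry, the list of rows, each a list of 7 numbers: the shift along the tool's x, y, z in mm, then the turn, a rotation vector about the tool's x, y, z in degrees, then the finger opening in mm, from 0 to 85.4. In form: [[[x, y, z, ax, ay, az, fingers], ...]]. A call has 1 to 12 rows; each row shifts and turns the commanded pose from where the row before left it, along the tool's axes as they then stand; what a row does not reach is not made up. A row lasts 1/8 s, in which the tool goes at most 62.5 mm and 10.7 degrees, less where a joint would pass 70% of its speed; a pose out of reach is approached as far as the arm can. A call with a gripper value outside its range is refused whole. The fingers move at their own pace and stop on an object; the grip force is fixed at half the most. Time passes only in rows, so rows that do not move let the fingers close. It gives the time, the measured TCP pose, the force, the opening and the grip force at its end, in the units of the state.
- manip.state(): the state, without advancing time (a new reading comes with each control period).
- manip.grab_frame(name): name is "scene" or "top"; returns a dict with "image" (420x560x3 uint8, blue, green, red), "mtx" (3x3 intrinsics, pixels), "eye" and "rotation" of the camera in the world. Camera axes: x right, y down, z forward; pixel columns grow to the right and rows downward; lengths in m; the calibration is good to about 2 mm. A picture is of the moment at which its call begins. There is no depth.
- manip.job_done(): hands the job in; it is judged then, once.
The state is a dict: "time": time; "joint_pos": joint angles; "joint_vel": joint speeds; "joint_efforts": joint torques, N m; "tool_pos": TCP position; "tool_rot": TCP orientation; "contact_force": force on the tool from outside, world axes, zero at the start; "ft_torque": the same for the moment, N m; "gripper_width": opening from 0.0 (shut) to 1.0 (fully open); "grasp_force": force on a finger pad.
Only numpy, scipy, OpenCV 4.12 (cv2) and the standard library are available. Lean on these libraries where they do the work, as an engineer would, in place of code of your own. Each camera call takes 0.05 s, during which the arm holds its last target. There are 200 camera calls.

TASK

Seat the cap of the vial in the cap press: push the carriage in by the outer face of its push plate until it has passed the sprung stop pin, then let it go so that it springs back and comes to rest against the pin, with the vial under the ram. Then press the palm knob all the way down to its stop, so that the pad bears on the cap, and let it rise again. This is fingertip work: do not grip the push plate, do not touch or lift the vial, and leave the other things on the table where they are.

Things in the scene. Friction and masses are not known exactly. Their poses are not given: they have to be found in the camera images.
- cap_press: hand cap press fixed on the table: base plate x -73 to +117, y -180 to +120, top at 16 mm; grey column behind (x +62 to +108), its head over the carriage at 162 to 194 mm height. Origin on the table straight below the ram's axis; z up, y along the guide rails from the ram (0) to the loading end (+y, on the robot's left), x from the press's front to its column.
- push_face (a point): centre of the flat outer face of the carriage's push plate: a black upright plate 76 mm wide (x), 46 high, 12 thick, at the carriage's +y end, 140 mm from the vial's centre, from 19 to 65 mm above the table. Axes as the press: the face looks to +y, pushing it to -y drives the carriage in.
- carriage (a joint): carriage travel in m towards the press's -y: 0 home, 0.070 on the stop pin with the vial under the ram, 0.094 end stop. A spring returns it: pushing slowly takes 4 to 9 N, some N more when fast. Going in, its tooth lifts the pin from about 0.038 on; the pin drops behind it just past 0.070. Let go sooner, it runs back to 0; let go at 0.078 or more, it comes back to 0.070 and stays.
- stop_pin (a joint): lift of the vertical stop pin in m: 0 = down, about 0.010 = lifted by the tooth. It stands in a bracket on the front (-x) side of the carriage, 50 mm in front of the ram's axis, its small black head about 90 mm above the table; it works by itself and need not be touched.
- cup_floor (a point): centre of the floor of the carriage's round cup, 36 mm above the table, axes as the press; the cup's wall is 14 mm high, 59 mm outside and 51 mm inside diameter, and moves with the carriage
- vial: glass vial with white cap, 47 mm in diameter and 85 mm high, about 0.06 kg, standing loose in the carriage's cup; origin at the centre of its underside, z up
- ram_foot (a point): fixed point on the ram's axis at the height of the cup's floor: where the cup's floor centre is while the carriage rests on the stop pin
- knob_top (a point): centre of the top of the palm knob, a black mushroom 50 mm in diameter and 23 mm high on the ram, 244 mm above the table when up; z up; it moves down with the ram
- ram (a joint): stroke of the ram in m: 0 = up, 0.020 = all the way down on its stop. It springs up when let go. It takes about 4 N at first; with the vial below, the pad meets the cap after about 0.013 and the knob takes about 12 N at the stop.
- pad: rubber-faced pad 34 mm in diameter at the ram's lower end, 134 mm above the table when up (13 mm over the vial's cap), backed by a spring so that it yields up to 9 mm against the cap
- short_vial: bystander: short glass vial with white cap, 45 mm in diameter, 68 mm high, standing in front of the press; origin under its centre
- small_jar: bystander: small amber jar with cream lid, 54 mm in diameter, 32 mm high, in front of the press; origin under its centre
- screw_cap: bystander: loose white bottle cap, 33 mm in diameter, 20 mm high, in front of the press; origin under its centre
- small_flask: bystander: small aluminium flask, 41 mm in diameter, 106 mm high, behind and to the left of the push plate; origin under its centre
- tall_bottle: bystander: tall translucent bottle, 67 mm in diameter, 214 mm high, to the right of the press; origin under its centre
Mind the look-alikes: they are no part of the job. Leave any pink or purple look-alike of the vial alone.

How it is judged:
On the way, in this order (a step that is already met when the one before it is completed fails the run):
1. the carriage is pushed in past its stop pin by the push plate (value of joint carriage above 0.0705 m and contact force between the fingers and cap_press above 1 N), for 0.05 s.
2. let go, the carriage has come back to rest on the dropped stop pin, with the vial under the ram (value of joint carriage between 0.067 and 0.073 m and value of joint stop_pin below 0.003 m and contact force between each of the fingers, the arm and cap_press below 0.2 N and horizontal distance between vial and ram_foot below 0.006 m), for 0.3 s.
3. the palm knob is pressed down to its stop and the pad bears on the vial's cap (value of joint ram above 0.018 m and contact force between pad and vial above 3 N), for 0.1 s.
At the end, for the whole second after the job is handed in: the carriage rests on the dropped stop pin (70 mm within 3 mm), the knob is up again (within 3 mm), and the vial stands upright and still in its cup under the ram, within 6 mm of its axis (value of joint carriage between 0.067 and 0.073 m and value of joint each of stop_pin, ram below 0.003 m and horizontal distance between vial and ram_foot below 0.006 m and z of vial in the frame of cup_floor below 0.004 m and angle between vial's own z axis and vertical below 0.06 rad and linear speed of vial below 0.02 m/s); the robot touches nothing.
It fails at once if the vial is touched by the robot (contact force between vial and the fingers above 0.3 N or contact force between vial and the arm above 0.3 N).
It fails at once if the vial is lifted or tipped out of its cup (z of vial in the frame of cup_floor above 0.01 m or angle between vial's own z axis and vertical above 0.3 rad).
It fails at once if another thing on the table is moved, lifted or knocked over (distance of any of short_vial, small_jar, screw_cap, small_flask, tall_bottle from where it was at the start of the episode above 0.015 m or angle between any of short_vial, small_flask, tall_bottle's own z axis and vertical above 0.3 rad).
It fails at once if the push plate is gripped or pulled from behind instead of being pushed (contact force between the fingers and plate_back above 0.5 N).
It also fails if it takes over 58 s, if anything falls off the work surface, if the arm or the gripper's body presses on something with over 40 N, if the wrist force passes 120 N, or if a joint passes its speed limit or range.

## Working session

There is one attempt and no reset: what is moved stays moved. The work goes in short steps, Python scripts to look and compute and a tool call to move; the robot and the scene stay as the last step left them, time stands still between calls to the robot, and variables do not carry over. Pictures are saved under pics/ and viewed, at most 10 in all, crops included, and the job is handed in when it is done.

Besides the shell and the picture viewer there is one more tool, called after "Request:" as name(argument=value, ...), one argument or row to a line, values as JSON. servo_tool: Moves the arm, as the interface text tells. Its arguments: {"type":"object","properties":{"moves":{"type":"array"}},"required":["moves"]}

```bash
mkdir -p pics; ls
python3 - <<'E'
from plant import manip
import cv2,numpy as np
for n in("scene","top"):
    f=manip.grab_frame(n); cv2.imwrite(f"pics/{n}0.png",f["image"]); np.savez(f"{n}0.npz",**f)
    print(n,f["mtx"].tolist(),np.round(f["eye"],4),np.round(f["rotation"],4).tolist())
s=manip.state();print(s)
E
```

```text
pics
scene [[416.43281528400956, 0.0, 281.7592378283919], [0.0, 416.43281528400956, 215.42577610843904], [0.0, 0.0, 1.0]] [-0.1581 -0.545   0.9109] [-0.3557, 0.8054, -0.4292, 0.2015]
top [[385.001122776333, 0.0, 276.15137268845865], [0.0, 385.001122776333, 212.9621060279968], [0.0, 0.0, 1.0]] [ 0.3891 -0.0595  1.2244] [-0.0468, 0.7067, -0.7036, 0.0587]
{'time': 0.1, 'joint_pos': array([ 1.12703685e+00,  5.33123332e-02,  1.61417467e+00,  1.76472247e-05,
        1.47603856e+00, -1.19020948e-01]), 'joint_vel': array([ 7.80819333e-04, -5.81302856e-04, -5.62835177e-03, -1.33944339e-03,
        8.43611834e-04,  9.18287482e-05]), 'joint_efforts': array([ 2.47258968e-04, -3.94899273e+01, -3.71363997e+01, -7.02999660e-05,
        3.84012747e-03,  2.59977605e-05]), 'tool_pos': array([0.19918087, 0.59182687, 0.24416189]), 'tool_rot': array([-2.76813984e-04,  1.61657515e-01,  9.86846449e-01, -9.26005322e-04]), 'contact_force': array([ 0.0956708 , -0.07617398,  0.8126825 ]), 'ft_torque': array([-0.01291674, -0.02481084,  0.03870734]), 'grasp_force': 0.0, 'gripper_width': 0.9983770864538676}
```

View pics/scene0.png

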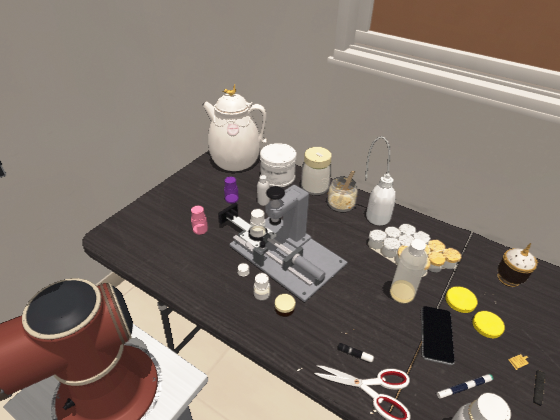

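View pics/top0.png

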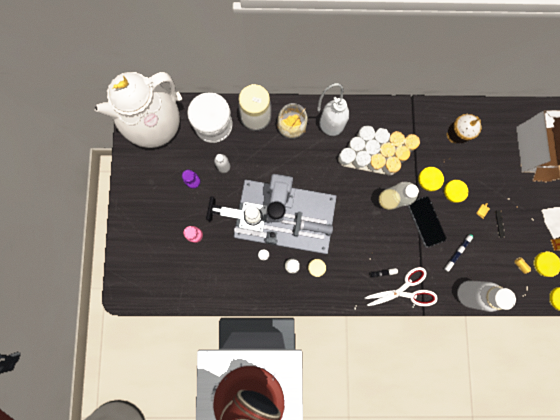

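The scene view shows the press at about (285,235), with the carriage vial at (257,220), the push plate at (229,213) and the knob at (276,195). In the top view the plate is at (211,209), the vial cap at (253,214) and the knob at (276,210).

Things that could be taken for the vial (top view):
- pink look-alike (193,234)
- purple look-alike (191,179)
- short_vial (292,266)
- screw_cap (264,255)
- small_flask (222,163)

By the description, the vial is the white-capped one in the carriage at (253,214). I'll check this in one close crop.

```bash
cat > h.py <<'E'
import numpy as np,cv2
from scipy.spatial.transform import Rotation as R
def load(n): return dict(np.load(n))
def rot(f):
    r=f["rotation"]; return R.from_quat(np.r_[r[1:],r[0]]).as_matrix() if np.size(r)==4 else r
def ray(f,u,v):
    d=rot(f)@np.linalg.solve(f["mtx"],[u,v,1]); return f["eye"],d
def onz(f,u,v,z):
    e,d=ray(f,u,v); return e+d*(z-e[2])/d[2]
def proj(f,p):
    c=f["mtx"]@(rot(f).T@(np.asarray(p)-f["eye"])); return c[:2]/c[2]
E
python3 - <<'E'
from h import *
t=load("top0.npz");s=load("scene0.npz")
a=cv2.resize(t["image"][150:290,180:350],None,fx=4.7,fy=4.2*4.7/4.7,interpolation=2)
a=cv2.resize(t["image"][155:280,180:346],None,fx=4.8,fy=4.8,interpolation=2)
cv2.imwrite("pics/c1.png",a)
b=cv2.resize(s["image"][170:295,190:356],None,fx=4.8,fy=4.8,interpolation=2)
cv2.imwrite("pics/c2.png",b)
E
```

```text
(no output)
```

View pics/c1.png

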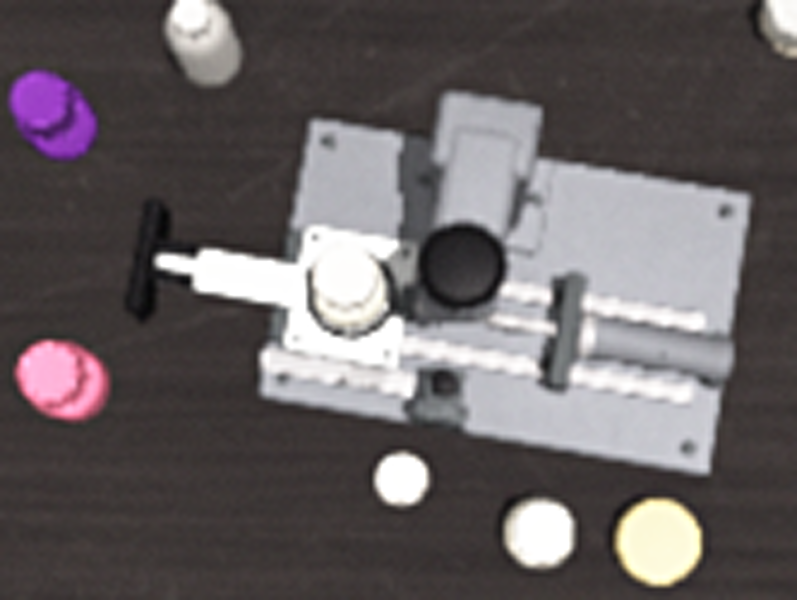

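View pics/c2.png

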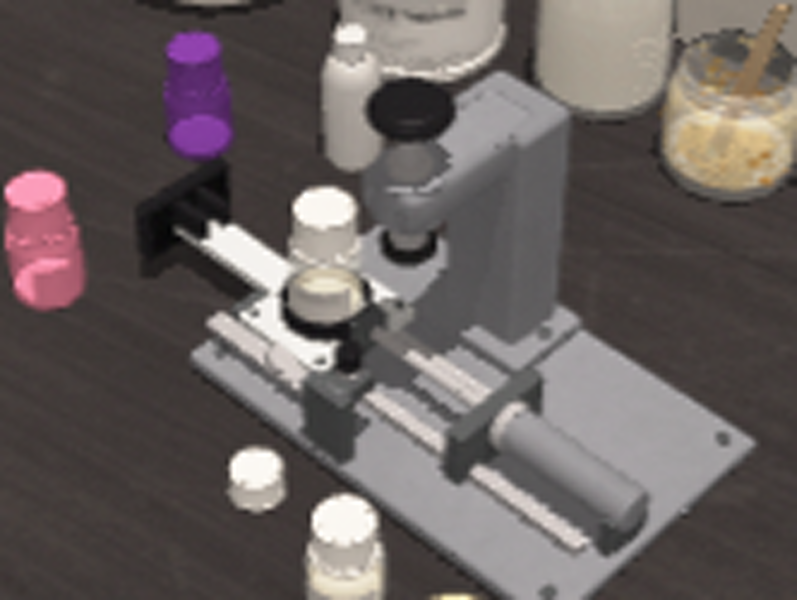

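The crops confirm the choice. The vial, with its white cap, stands in the black cup on the white carriage at c1 (345,285). The black push plate is at c1 (148,260), the knob at c1 (462,265), and the base corners are clear. Pink and purple bottles flank the plate, so I need their positions for clearance.

Run:
```python
from h import *
t=load("top0.npz");s=load("scene0.npz")
px=lambda x,y:((x+.5)/4.8-.5+180,(y+.5)/4.8-.5+155)
px2=lambda x,y:((x+.5)/4.8-.5+190,(y+.5)/4.8-.5+170)
W=np.array([onz(t,*px(*c),.016)[:2] for c in[(312,120),(750,195),(710,472),(262,397)]])
L=np.array([(117,120),(117,-180),(-73,-180),(-73,120)])/1e3
wc,lc=W.mean(0),L.mean(0)
H=(L-lc).T@(W-wc);a=np.arctan2(H[0,1]-H[1,0],H[0,0]+H[1,1])
M=np.array([[np.cos(a),-np.sin(a)],[np.sin(a),np.cos(a)]])
o=wc-M@lc
print("yaw deg",np.degrees(a),"origin",o,"resid mm",np.round(1e3*(W-(L@M.T+o)),1).tolist())
def mask(f,lo,hi,box):
    x0,x1,y0,y1=box; m=(cv2.inRange(f["image"],np.array(lo),np.array(hi)))
    z=np.zeros_like(m); z[y0:y1,x0:x1]=m[y0:y1,x0:x1]
    n,l,st,c=cv2.connectedComponentsWithStats(z); i=1+np.argmax(st[1:,4]); return c[i],st[i]
kt,st=mask(t,(0,0,0),(45,45,45),(264,288,198,222)); print(kt,st)
ks=np.array(px2(410,102)); 
def tri(u,v):
    (e1,d1),(e2,d2)=ray(t,*u),ray(s,*v)
    k=np.linalg.lstsq(np.c_[d1,-d2],e2-e1,rcond=None)[0]
    p,q=e1+k[0]*d1,e2+k[1]*d2; return (p+q)/2,np.linalg.norm(p-q)
print("knob top by z",onz(t,*px(462,263),.244),onz(s,*ks,.244),"tri",tri(px(462,263),ks))
loc=lambda p:np.round(1e3*M.T@(p[:2]-o),1)
print("knob local",loc(onz(t,*px(462,263),.244)),loc(onz(s,*ks,.244)))
for n,c in dict(plA=(153,203),plB=(140,318),).items(): 
    p=onz(t,*px(*c),.065);print(n,p,loc(p))
for n,c,c2,z in [("vialcap",(345,272),(324,207),.121),("flask",(190,20),(350,35),.106),("purple",(40,98),(192,47),.085),("pink",(50,372),(36,190),.085),("cap",(402,479),(257,465),.02)]:
    p,q=onz(t,*px(*c),z),onz(s,*px2(*c2),z);print(n,np.round(p,3),np.round(q,3),loc(p),loc(q), "tri",np.round(tri(px(*c),px2(*c2))[0],3))
fc=o+M@np.array([0,.21]);print("push face centre",fc)
for c in[(38,210,65),(-38,210,65),(-38,210,19),(38,210,19)]:
    w=np.r_[o+M@(np.array(c[:2])/1e3),c[2]/1e3]; print(c,np.round(w,4),"top crop",np.round((proj(t,w)-[180,155])*4.8),"scene crop",np.round((proj(s,w)-[190,170])*4.8))
```

```text
yaw deg -9.324917820637015 origin [ 0.54474377 -0.07611918] resid mm [[-0.9, -1.1], [-1.5, 2.1], [1.7, 1.1], [0.8, -2.1]]
[274.96666667 208.94666667] [267 202  18  17 150]
knob top by z [ 0.54592966 -0.074877    0.244     ] [ 0.54246279 -0.07776441  0.244     ] tri (array([ 0.54658649, -0.07496874,  0.24004728]), np.float64(7.632013209860046e-05))
knob local [1.  1.4] [-2. -2.]
plA [0.61209544 0.11918769 0.065     ] [ 34.8 203.6]
plB [0.53824947 0.12529182 0.065     ] [-39.  197.7]
vialcap [ 0.56  -0.006  0.121] [ 0.559 -0.006  0.121] [ 3.4 71.4] [ 2.6 71.6] tri [ 0.56  -0.006  0.121]
flask [0.72  0.093 0.106] [0.724 0.093 0.106] [146.  195.5] [150.  195.8] tri [0.721 0.092 0.109]
purple [0.675 0.189 0.085] [0.674 0.19  0.085] [ 85.7 282.8] [ 84.9 283.7] tri [0.675 0.189 0.085]
pink [0.502 0.176 0.085] [0.502 0.177 0.085] [-83.3 242.3] [-83.1 242.5] tri [0.502 0.176 0.085]
cap [ 0.44 -0.04  0.02] [ 0.443 -0.039  0.02 ] [-109.5   18.7] [-106.8   20. ] tri [ 0.44  -0.04   0.023]
push face centre [0.5787707  0.13110574]
(38, 210, 65) [0.6163 0.1249 0.065 ] top crop [142. 195.] scene crop [214. 147.]
(-38, 210, 65) [0.5413 0.1373 0.065 ] top crop [119. 311.] scene crop [126. 202.]
(-38, 210, 19) [0.5413 0.1373 0.019 ] top crop [131. 320.] scene crop [132. 254.]
(38, 210, 19) [0.6163 0.1249 0.019 ] top crop [153. 208.] scene crop [218. 199.]
```

Measurements agree: the knob falls within 2 mm of the ram axis in both views, and the vial is at local (3,71) against an expected (0,70). Next I shut the fingers, align tool y with press y, and move above a point off the push face at local (0,240).

Request:
servo_tool(
  moves=[
    [[-37,-30,0,0,0,-9.3,0],[-37,-30,0,0,0,0,0],[-37,-30,0,0,0,0,0],[-37,-30,0,0,0,0,0],[-38,-30,0,0,0,0,0],[-38,-30,0,0,0,0,0],[-38,-30,0,0,0,0,0],[-38,-30,0,0,0,0,0],[-38,-30,0,0,0,0,0],[-38,-31,0,0,0,0,0],[-37,-31,0,0,0,0,0],[-36,-31,0,0,0,0,0]],
  ],
)

```text
time: 1.6
tool_pos: [0.5782, 0.1554, 0.2447]
tool_rot: [-0.0, 0.081, 0.997, -0.0]
contact_force: [0.6, 0.8, -0.1]
gripper_width: -0.001
grasp_force: 0.0
```

Request:
servo_tool(
  moves=[
    [[-4,12,20,0,0,0,0],[0,0,40,0,0,0,0],[0,0,40,0,0,0,0],[0,0,40,0,0,0,0],[0,0,35,0,0,0,0],[0,0,18,0,0,0,0],[0,0,0,0,0,0,0]],
  ],
)

```text
time: 2.48
tool_pos: [0.582, 0.1684, 0.0504]
tool_rot: [-0.002, 0.081, 0.997, -0.0]
contact_force: [0.1, -0.5, 0.3]
gripper_width: 0.001
grasp_force: 0.0
```

Run:
```python
from plant import manip
from h import *
i=[]
for n,b in(("top",(155,280,180,346)),("scene",(170,295,170,336))):
    f=manip.grab_frame(n);i.append(cv2.resize(f["image"][b[0]:b[1],b[2]:b[3]],None,fx=2.4,fy=2.4,interpolation=2))
cv2.imwrite("pics/d1.png",np.hstack(i))
```

```text
(no output)
```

View pics/d1.png

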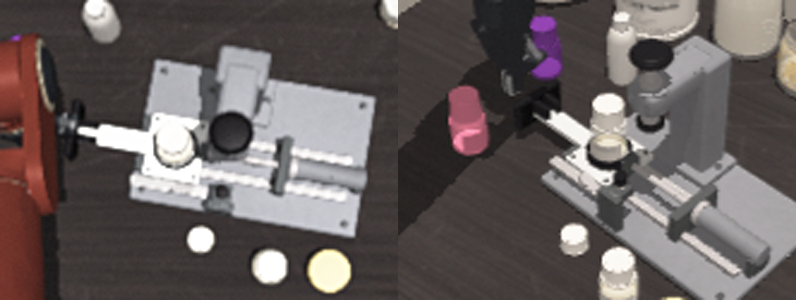

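The picture shows the gripper just off the plate's outer face, centred on it, and clear of the pink and purple bottles. Next I push.

Request:
servo_tool(
  moves=[
    [[0,-6,0,0,0,0,0],[0,-6,0,0,0,0,0],[0,-6,0,0,0,0,0],[0,-6,0,0,0,0,0],[0,-6,0,0,0,0,0],[0,0,0,0,0,0,0]],
  ],
)

```text
time: 3.32
tool_pos: [0.5789, 0.1387, 0.0527]
tool_rot: [0.0, 0.081, 0.997, 0.001]
contact_force: [-0.8, 4.0, 0.2]
gripper_width: 0.003
grasp_force: 2.0
```

Request:
servo_tool(
  moves=[
    [[0,-8,0,0,0,0,0],[0,-8,0,0,0,0,0],[0,-8,0,0,0,0,0],[0,-8,0,0,0,0,0],[0,-8,0,0,0,0,0],[0,-8,0,0,0,0,0],[0,-8,0,0,0,0,0],[0,-8,0,0,0,0,0],[0,-7,0,0,0,0,0],[0,0,0,0,0,0,0]],
  ],
)

```text
time: 4.58
tool_pos: [0.567, 0.0694, 0.0526]
tool_rot: [-0.0, 0.081, 0.997, 0.001]
contact_force: [-0.9, 7.6, 3.5]
gripper_width: -0.002
grasp_force: 3.4
```

Run:
```python
from plant import manip
from h import *
i=[]
for n,b in(("top",(155,280,180,346)),("scene",(170,295,190,356))):
    f=manip.grab_frame(n);i.append(cv2.resize(f["image"][b[0]:b[1],b[2]:b[3]],None,fx=2.4,fy=2.4,interpolation=2))
cv2.imwrite("pics/d2.png",np.hstack(i))
```

```text
(no output)
```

View pics/d2.png

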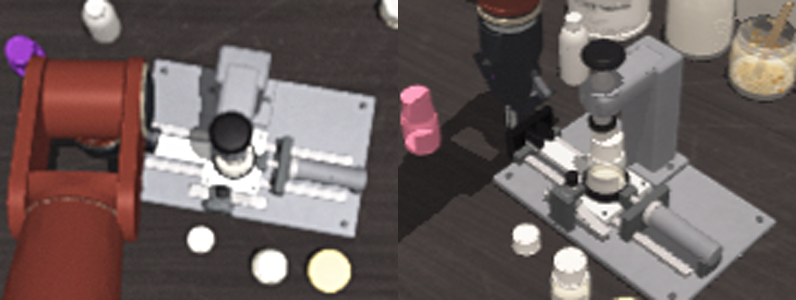

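The carriage is almost under the ram, with travel near 75 mm. I push a little further so it is clearly past 78 mm, then check the force.

Request:
servo_tool(
  moves=[
    [[0,-4,0,0,0,0,0],[0,-4,0,0,0,0,0],[0,-1,0,0,0,0,0],[0,0,0,0,0,0,0]],
  ],
)

```text
time: 5.18
tool_pos: [0.5656, 0.0609, 0.0527]
tool_rot: [-0.0, 0.081, 0.997, 0.001]
contact_force: [-0.9, 6.9, 2.3]
gripper_width: -0.001
grasp_force: 3.6
```

Run:
```python
from plant import manip
from h import *
a=np.radians(-9.325);M=np.array([[np.cos(a),-np.sin(a)],[np.sin(a),np.cos(a)]]);o=np.array([.5447,-.0761])
f=manip.grab_frame("scene");f0=load("scene0.npz")
np.savez("scene1.npz",**f)
# carriage shift: track a 18x14 patch of the cup by template matching, cup rim at z=.05 (f0 crop 324,300)
u=np.array([190+325/4.8,170+285/4.8]); P0=onz(f0,*u,.050)
for d in np.arange(.066,.096,.004):
    print(round(d,3),np.round(proj(f,P0-np.r_[M@[0,d],0]),1))
b=cv2.resize(f["image"][180:270,230:350],None,fx=6,fy=6,interpolation=2);cv2.imwrite("pics/e.png",b)
print(manip.state()["contact_force"],manip.state()["tool_pos"])
```

```text
0.066 [273.7 240.2]
0.07 [274.7 240.9]
0.074 [275.7 241.6]
0.078 [276.7 242.3]
0.082 [277.7 243. ]
0.086 [278.7 243.6]
0.09 [279.8 244.3]
0.094 [280.8 245. ]
[-0.29861395  6.31659455  2.86621876] [0.56555382 0.06089497 0.05264784]
```

View pics/e.png

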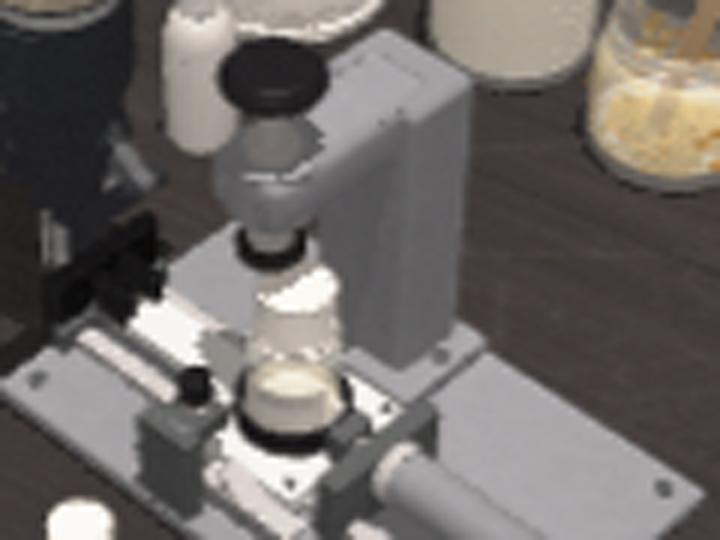

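The cup has moved to full-frame (279,255 at its base), about 86 mm of travel, so it is past the pin and short of the end stop. Next I let it go by backing off along +y; the plate follows until it reaches the pin.

Request:
servo_tool(
  moves=[
    [[0,4,0,0,0,0,0],[0,4,0,0,0,0,0],[0,4,0,0,0,0,0],[0,4,0,0,0,0,0],[0,5,0,0,0,0,0],[0,8,0,0,0,0,0],[0,15,0,0,0,0,0],[0,10,0,0,0,0,0],[0,0,0,0,0,0,0],[0,0,0,0,0,0,0],[0,0,0,0,0,0,0],[0,0,0,0,0,0,0]],
  ],
)

```text
time: 6.72
tool_pos: [0.5744, 0.1125, 0.0523]
tool_rot: [-0.0, 0.081, 0.997, -0.0]
contact_force: [0.4, 0.8, -0.2]
gripper_width: 0.0
grasp_force: 0.0
```

Run:
```python
from plant import manip
from h import *
f=manip.grab_frame("scene")
cv2.imwrite("pics/f.png",cv2.resize(f["image"][180:270,230:350],None,fx=6,fy=6,interpolation=2))
```

```text
(no output)
```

View pics/f.png

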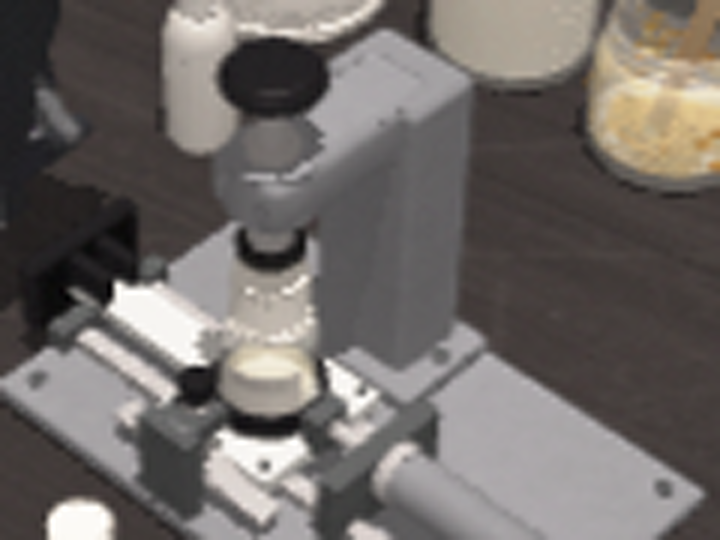

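The vial stands centred under the pad, and the carriage rests on the pin with the fingers clear. Next I rise to TCP z 0.29 and go over the knob.

Request:
servo_tool(
  moves=[
    [[0,0,-30,0,0,0,0],[0,0,-45,0,0,0,0],[0,0,-45,0,0,0,0],[0,0,-45,0,0,0,0],[0,0,-45,0,0,0,0],[0,0,-28,0,0,0,0],[-1,-31,0,0,0,0,0],[0,-40,0,0,0,0,0],[0,-40,0,0,0,0,0],[0,-40,0,0,0,0,0],[0,-40,0,0,0,0,0],[0,0,0,0,0,0,0]],
  ],
)

```text
time: 8.28
tool_pos: [0.5441, -0.0781, 0.2903]
tool_rot: [-0.0, 0.083, 0.997, -0.0]
contact_force: [-0.5, -0.0, 0.0]
gripper_width: -0.0
grasp_force: 0.0
```

Request:
servo_tool(
  moves=[
    [[0,2,10,0,0,0,0],[0,0,10,0,0,0,0],[0,0,8,0,0,0,0],[0,0,5,0,0,0,0],[0,0,5,0,0,0,0],[0,0,0,0,0,0,0]],
  ],
)

```text
time: 9.02
tool_pos: [0.545, -0.0736, 0.2526]
tool_rot: [0.0, 0.081, 0.997, 0.0]
contact_force: [-1.4, 2.0, 2.6]
gripper_width: -0.001
grasp_force: 1.8
```

Contact is at about z 0.258 as expected. Next I press on to about 0.238.

Request:
servo_tool(
  moves=[
    [[0,0,4,0,0,0,0],[0,0,4,0,0,0,0],[0,0,4,0,0,0,0],[0,0,2,0,0,0,0],[0,0,2,0,0,0,0],[0,0,0,0,0,0,0]],
  ],
)

```text
time: 9.78
tool_pos: [0.5454, -0.0738, 0.2383]
tool_rot: [0.001, 0.081, 0.997, 0.0]
contact_force: [-4.6, 3.8, 10.5]
gripper_width: -0.001
grasp_force: 5.6
```

Request:
servo_tool(
  moves=[
    [[0,0,2,0,0,0,0],[0,0,2,0,0,0,0],[0,0,0,0,0,0,0],[0,0,0,0,0,0,0]],
  ],
)

```text
time: 10.28
tool_pos: [0.5454, -0.0739, 0.2375]
tool_rot: [0.001, 0.081, 0.997, -0.0]
contact_force: [-9.7, 4.3, 22.5]
gripper_width: -0.001
grasp_force: 11.0
```

The force jumped to 22 N with under 1 mm of movement, so the ram is on its stop. I release and retreat.

Request:
servo_tool(
  moves=[
    [[0,0,-6,0,0,0,0],[0,0,-6,0,0,0,0],[0,0,-6,0,0,0,0],[0,0,-8,0,0,0,0],[0,0,-20,0,0,0,0],[0,0,-40,0,0,0,0],[0,40,-10,0,0,0,0],[0,50,0,0,0,0,0],[0,50,0,0,0,0,0],[0,40,0,0,0,0,0],[0,0,0,0,0,0,0],[0,0,0,0,0,0,0]],
  ],
)

```text
time: 11.78
tool_pos: [0.5739, 0.1031, 0.3284]
tool_rot: [-0.0, 0.081, 0.997, -0.0]
contact_force: [-0.1, -0.6, 0.1]
gripper_width: 0.003
grasp_force: 0.0
```

Run:
```python
from plant import manip
from h import *
f=manip.grab_frame("scene")
cv2.imwrite("pics/g.png",cv2.resize(f["image"][170:310,180:360],None,fx=4.2,fy=4.2,interpolation=2))
print(manip.state()["contact_force"])
```

```text
[0.68718723 0.29878979 0.43045739]
```

View pics/g.png

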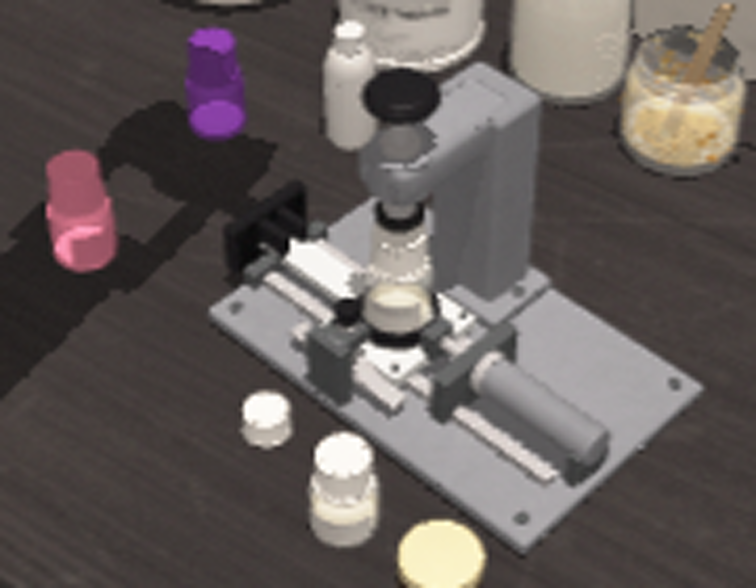

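The knob is up at (401,95), the vial stands upright under the pad at (400,260), the bystanders are where they were, and the arm touches nothing. I hand the job in.

```bash
python3 -c "
from plant import manip
print(manip.job_done())"
```

```text
the job is handed in; nothing more can be done
None
```

I pushed the carriage in past its stop pin and let it spring back to rest on the pin with the vial under the ram. I then pressed the knob down to its stop and released it, and handed the job in at about 12 s; no verdict came back.

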